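# Put the two rinsing tubs back together

### The arm

A 6-joint arm with a two-finger parallel gripper is mounted at the origin on the work surface. World frame = base frame: x ahead of the robot, y to its left, z up, the work surface at z = 0. Lengths are in mm, angles in rad, forces in N, time in s.
With the tool pointing down it reaches from about 350 to 975 mm from the base axis. Payload 7.1 kg.
Tool frame: the origin (TCP) lies between the finger pads; the fingertips stand 19 mm ahead of it and the grasp point (between the pads) is the TCP; y points along the fingers, z is the direction in which the jaws open and shut, and the axes are right-handed (so a half turn about y gives the same grasp; the last joint's range is limited). The gripper opens to 88 mm and grips with 3 to 60 N. Pads are 20 mm wide; open, the fingers measure 115 mm over their backs; the gripper's body (75 mm by 178 mm) begins 61 mm behind the grasp point.
Start: joints at [1.184, 0.423, 1.63, -0, 1.089, -0.019], TCP at [224.695, 583.196, 241.675] pointing down, gripper open.
Joint ranges: [-3, 3], [-0.9, 2.11], [0.09, 2.58], [-1.31, 4.45], [0.11, 2.69], [-2.54, 2.54]. Speed limits (rad/s): [2.39, 2.39, 3.01, 3.14, 3.14, 3.14].

### API

Orientations are given as a rotation vector (axis times angle).
In Python, from workcell import ctrl gives the robot as it stands.
- The arm moves only by the tool servo_tool, never from a script. Its argument "moves" is text: rows parted by semicolons, each of 6 numbers parted by spaces: the shift along the world's x, y, z in m, then the turn, a rotation vector about the world's x, y, z in degrees. A call has 1 to 8 rows; each row is the pose to reach, as a shift and turn from the pose commanded when the call began; what a row does not reach only later rows make up. A row lasts 1/8 s, in which the tool goes at most 62.5 mm and 10.7 degrees, less where a joint would pass 70% of its speed; a pose out of reach is approached as far as the arm can. A call with a gripper value outside its range is refused whole. "hand" is the closure in counts, from 0 (fully open) to 255 (shut), set as the call begins (left out, the last holds). The fingers move at their own pace and stop on an object; the grip force is fixed at half the most. Time passes only in rows, so rows that repeat a pose let the fingers close. It gives the time, the measured TCP pose, the force and the opening at its end, in the units of the state.
- ctrl.get_obs(): the state, without advancing time (a new reading comes with each control period).
- ctrl.get_image(name): name is "side" or "top"; returns a dict with "pixels" (384x512x3 uint8, red, green, blue), "depth" (384x512 float32, mm along the optical axis (not along the pixel's ray), 0 where there is no reading), "vertical_fov" (degrees; the focal length in pixels is half the picture's height over the tangent of half this angle, whatever the lens; pixels are square), "cx", "cy" (the principal point, pixels), "xyz" and "attitude" of the camera in the world. Camera axes: x right, y up, looking along -z (the intrinsics and any distortion apply to the point x, -y, -z); pixel columns grow to the right and rows downward; lengths in mm; the calibration is good to about 2 mm. A picture is of the moment at which its call begins.
- ctrl.close_job(): hands the job in, once; it reports no verdict.
The state is a dict: "t": time; "qpos": joint angles; "qvel": joint speeds; "joint_torque": joint torques, N m; "ee_pos": TCP position; "orientation": TCP orientation; "ft_force": force on the tool from outside, world axes, zero at the start; "moment": the same for the moment, N m; "width": finger opening in mm.
Only numpy, scipy, OpenCV 4.12 (cv2) and the standard library are available. Lean on these libraries where they do the work, as an engineer would, in place of code of your own. Each camera call takes 0.05 s, during which the arm holds its last target.

### The job

Put the two brush-rinsing tubs back together for the night: hang each tub's own sieve insert in its mouth, the large one in the large tub and the small one in the small tub, and then close each tub with its own lid, plug down inside the insert and knob up, so that inserts and lids are fully seated and level. Leave the tubs standing where they are, and do not disturb the palette, the jar of brushes or the brush on the table.

Things in the scene. Friction and masses are not known exactly. Their poses are not given: they have to be found in the camera images.
- tub_large: Large rinsing tub: open, round, tapered blue plastic bucket, standing loose on the table, 70 mm high, outer diameter 120 mm at the rim, 106 mm at the foot, wall 4 mm (mouth 112 mm clear), floor 5 mm, about 0.55 kg; a thin white bail is folded down on one side. Origin: centre of the underside, z up.
- tub_small: Small rinsing tub: open, round, tapered blue plastic bucket, standing loose on the table, 60 mm high, outer diameter 92 mm at the rim, 80 mm at the foot, wall 4 mm (mouth 84 mm clear), floor 5 mm, about 0.4 kg; a thin white bail is folded down on one side. Origin: centre of the underside, z up.
- insert_large: Large sieve insert: blue cup, 50 mm high, 0.13 kg, outer diameter 100 mm at the top, 84 at the foot, wall 3, floor 4, flange 132 mm across, 3 thick, as top rim. Grip: cross-wall 10 mm thick, white-topped, through the centre along x, top 40 mm above the origin, 41 mm free on either side. Origin: centre of underside, z up. Hung by its flange (any yaw, 6 mm play): origin 23 mm above the tub's.
- insert_small: Small sieve insert: blue cup, 44 mm high, 0.09 kg, outer diameter 72 mm at the top, 62 at the foot, wall 3, floor 4, flange 104 mm across, 3 thick, as top rim. Grip: cross-wall 10 mm thick, white-topped, through the centre along x, top 34 mm above the origin, 28 mm free on either side. Origin: centre of underside, z up. Hung by its flange (any yaw, 6 mm play): origin 19 mm above the tub's.
- lid_large: Large lid: blue disc 128 mm across, 5 thick, on a plug 82 mm across, 7 deep; lies on its plug. White round upright knob on top, 22 mm across, 12 to 46 mm above the origin; 0.12 kg. Origin: centre of the plug's underside, z up. Seated, the plug is inside the insert's rim (94 mm wide, 6 mm play) and the disc flat on its flange: origin 43 mm above the insert's, 66 mm above the tub's.
- lid_small: Small lid: blue disc 100 mm across, 5 thick, on a plug 54 mm across, 7 deep; lies on its plug. White round upright knob on top, 22 mm across, 12 to 46 mm above the origin; 0.08 kg. Origin: centre of the plug's underside, z up. Seated, the plug is inside the insert's rim (66 mm wide, 6 mm play) and the disc flat on its flange: origin 37 mm above the insert's, 56 mm above the tub's.
- palette: Bystander: white plastic watercolour palette, 300 x 210 x 18 mm, with paint wells along both long sides, to the left of the work. Origin: centre of the underside, x along its length.
- brush_jar: Bystander: white ceramic jar 84 mm in diameter and 95 mm high with five brushes standing in it (about 240 mm high in all), to the right of the work. Origin: centre of the underside, z up.
- brush: Bystander: a single round watercolour brush with a pale wooden handle, 250 mm long and 15 mm thick, lying on the table beyond the work. Origin: under its middle, x along it towards the tip.

How it is judged:
By the outcome, as a careful person would: the job done as asked, in the order asked, and still so for the second after the job is handed in, with the robot touching nothing.
It also fails if it takes over 99 s, if anything falls off the work surface, if the arm or the gripper's body presses on something with over 40 N, if the wrist force passes 120 N, or if a joint passes its speed limit or range.

## Working session

There is one attempt and no reset: what is moved stays moved. The work goes in short steps, Python scripts to look and compute and a tool call to move; the robot and the scene stay as the last step left them, time stands still between calls to the robot, and variables do not carry over. Pictures are saved under pics/ and viewed, and the job is handed in when it is done.

Besides the shell and the picture viewer there is one more tool, called after "Call:" in YAML: its name, and indented under it one key for each argument. servo_tool: Moves the arm, as the interface text tells. Its arguments: {"type":"object","properties":{"moves":{"type":"string"},"hand":{"type":"number"}},"required":["moves"]}

```bash
mkdir -p pics; python3 - <<'E'
from workcell import ctrl
import cv2,numpy as np
o=ctrl.get_obs();print(o)
for n in("top","side"):
    d=ctrl.get_image(n)
    np.savez(f"{n}0.npz",**d)
    cv2.imwrite(f"pics/{n}0.png",cv2.resize(d["pixels"][:,:,::-1],(768,576)))
    print({k:v for k,v in d.items() if k not in("pixels","depth")},(d["depth"]>0).mean())
E
```

```text
{'t': 0.0, 'qpos': array([ 1.18400550e+00,  4.23849481e-01,  1.63070700e+00, -6.39807175e-06,
        1.08862643e+00, -1.89897204e-02]), 'qvel': array([-9.89662294e-05, -5.08031234e-04, -1.26196072e-03,  1.74755387e-03,
        1.00077408e-03, -1.57026941e-03]), 'joint_torque': array([-1.55610087e-03, -5.44641745e+01, -2.73656523e+01,  6.43699500e-02,
        2.29716307e-02, -1.48224149e-04]), 'ee_pos': array([224.49234059, 582.70290733, 240.88961911]), 'orientation': array([-1.55302726,  0.28888368, -0.28838665]), 'ft_force': array([-0.63545264,  0.04142439,  0.20439034]), 'moment': array([-0.01555446, -0.00541883,  0.05096178]), 'width': 87.70578858896403}
{'vertical_fov': 54.95293134512533, 'cx': 254.5267884936022, 'cy': 192.00294228796685, 'xyz': array([ 392.6088537 ,    2.31052173, 1094.08616466]), 'attitude': array([ 0.17140821, -0.14111618, -1.56847548])} 0.9960378011067709
{'vertical_fov': 53.19193199254113, 'cx': 254.7350865208641, 'cy': 194.39745867060665, 'xyz': array([ 337.50077385, -798.79191831,  818.40413295]), 'attitude': array([ 0.81832359, -0.13450989, -0.31479872])} 0.9959157307942709
```

View pics/top0.png

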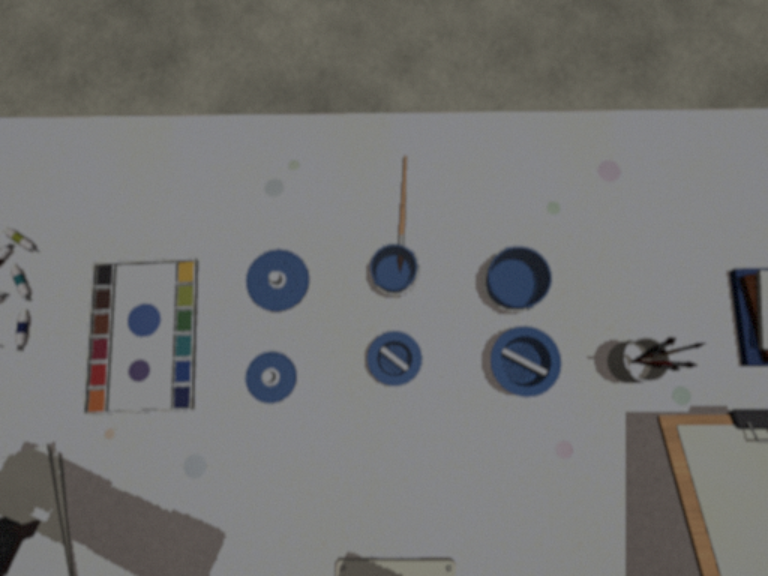

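View pics/side0.png

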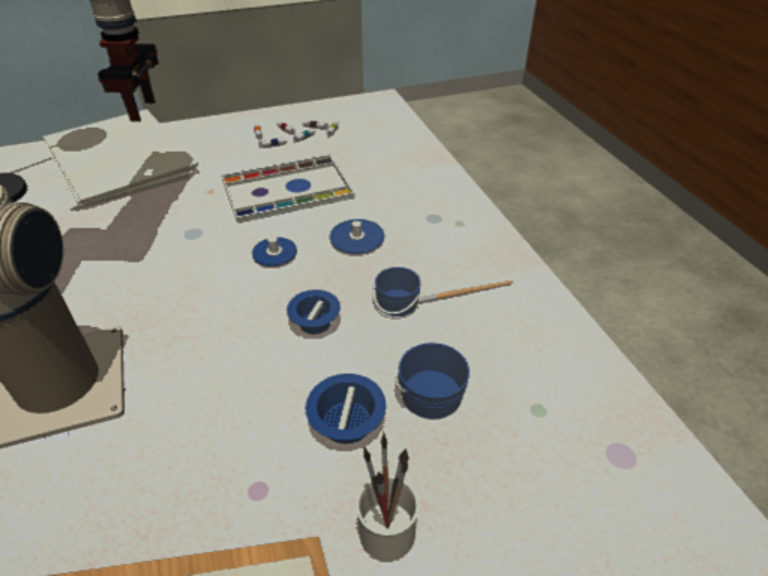

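```bash
cat > h.py <<'E'
import numpy as np,cv2
from scipy.spatial.transform import Rotation as R
def cam(d):
    f=192/np.tan(np.radians(float(d["vertical_fov"]))/2)
    return f,float(d["cx"]),float(d["cy"]),np.array(d["xyz"]),R.from_rotvec(np.array(d["attitude"])).as_matrix()
def cloud(d):
    f,cx,cy,t,M=cam(d)
    v,u=np.mgrid[0:384,0:512]
    z=d["depth"]
    P=np.stack([(u-cx)/f*z,-(v-cy)/f*z,-z],-1)
    return P@M.T+t
def ray(d,u,v,z):
    f,cx,cy,t,M=cam(d)
    r=np.stack([(np.asarray(u)-cx)/f,-(np.asarray(v)-cy)/f,-np.ones_like(np.asarray(u,float))],-1)@M.T
    return t+r*((z-t[2])/r[...,2])[...,None]
E
python3 - <<'E'
from h import *
d=np.load("top0.npz");P=cloud(d);px=d["pixels"]
hsv=cv2.cvtColor(px,cv2.COLOR_RGB2HSV)
m=((hsv[...,0]>98)&(hsv[...,0]<125)&(hsv[...,1]>100)).astype(np.uint8)
n,l,s,c=cv2.connectedComponentsWithStats(m)
for i in range(1,n):
    if s[i,4]>200: print(i,s[i],c[i].round(1),np.median(P[l==i],0).round(0),P[l==i][:,2].max().round(1))
print("table",[P[a,b].round(1) for a,b in((300,200),(100,100),(300,350),(110,380))])
cr=px[80:200,230:390,::-1]
cv2.imwrite("pics/crop0.png",cv2.resize(cr,(800,600),interpolation=cv2.INTER_CUBIC))
d=np.load("side0.npz");Q=cloud(d);print("table side",[Q[a,b].round(1) for a,b in((330,170),(210,150),(300,380))])
cr=d["pixels"][170:290,180:340,::-1]
cv2.imwrite("pics/crop1.png",cv2.resize(cr,(800,600),interpolation=cv2.INTER_CUBIC))
E
```

```text
1 [ 165  167   40   40 1074] [184.7 186.7] [627. 232.  13.] 1094.1
8 [249 170  26  24 415] [261.1 182.3] [640.   4.   7.] 1094.1
11 [325 172  39  33 873] [341.9 188.2] [ 622. -239.    7.] 1094.1
21 [488 180  22  63 567] [496.7 215.1] [ 529. -675.   22.] 1094.1
30 [ 86 204  20  19 304] [ 95.6 213. ] [550. 501.   6.] 1094.1
32 [ 328  219   45   45 1317] [349.8 240.7] [ 465. -250.   49.] 1094.1
33 [246 222  34  34 720] [262.1 239. ] [468.   2.  44.] 1094.1
35 [165 236  32  32 641] [180.4 251.2] [437. 238.  13.] 1094.1
table [array([298.7, 179.9,   0.3]), array([9.172e+02, 5.191e+02, 4.000e-01]), array([ 298.6, -248. ,   -2. ]), array([ 8.737e+02, -3.713e+02,  7.000e-01])]
table side [array([ 294.1, -326.5,    0.4]), array([303.8,  79.8,  -0.7]), array([ 7.883e+02, -4.158e+02, -4.000e-01])]
```

View pics/crop0.png

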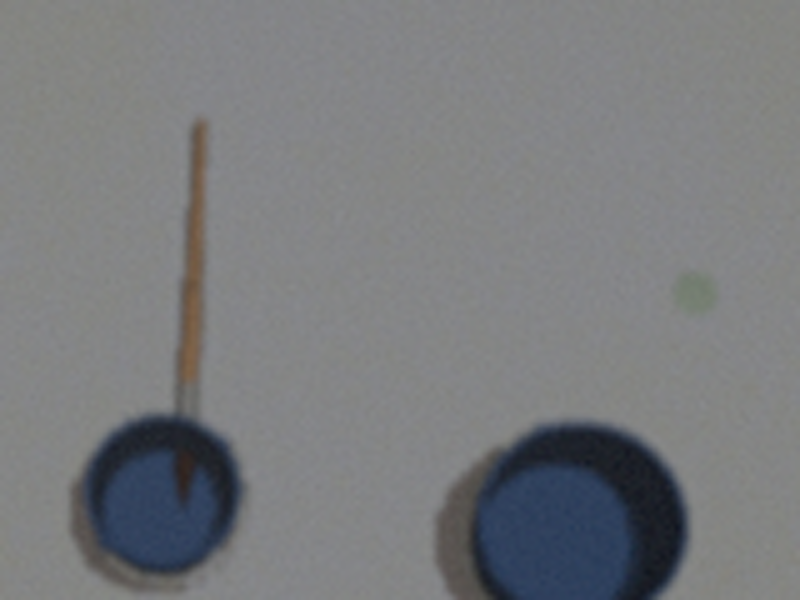

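View pics/crop1.png

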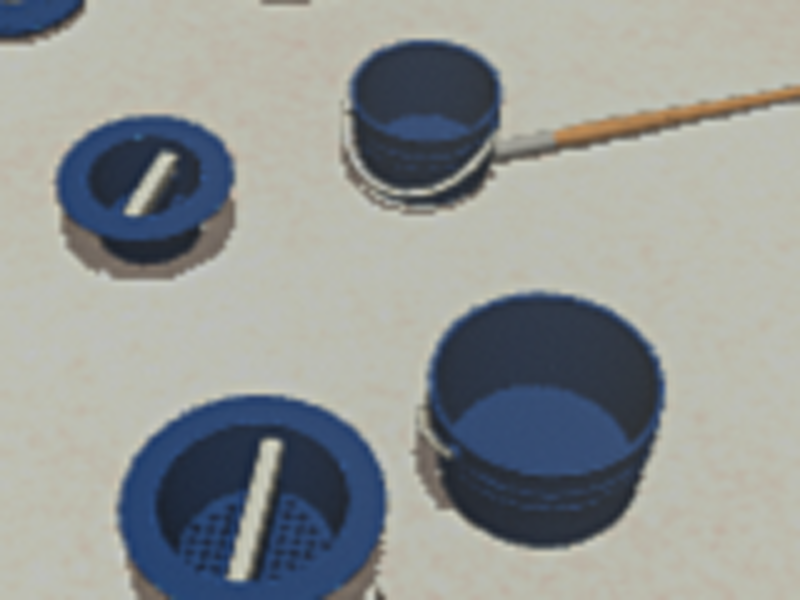

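```bash
python3 - <<'E'
from h import *
d=np.load("top0.npz");P=cloud(d);px=d["pixels"].astype(int)
# brush mask : red over blue
m=(px[...,0]-px[...,2]>15);m[:,:240]=0;m[:,300:]=0;m[:90]=0;m[200:]=0
for v in range(100,190,5):
    u=np.where(m[v])[0]
    if len(u):print(v,u.mean(),len(u),P[v,u].mean(0).round(1),[px[v,int(u.mean())]])
for v in range(156,200,2): print(v,[int(P[v,u,2]) for u in range(244,286,2)])
E
```

```text
105 269.5 2 [889.6 -24.3  10.6] [array([106,  95,  83])]
110 269.5 2 [871.9 -24.1  12.8] [array([104,  86,  69])]
115 269.5 2 [855.4 -24.   12.4] [array([113,  92,  74])]
120 269.0 3 [839.2 -22.3  11.6] [array([113,  91,  71])]
125 269.0 3 [822.5 -22.1  12. ] [array([118,  95,  74])]
130 268.5 4 [807.3 -20.5   9.2] [array([113,  91,  72])]
135 268.5 4 [789.9 -20.3  12.1] [array([115,  92,  69])]
140 268.0 3 [773.  -18.6  14.1] [array([122,  95,  71])]
145 267.5 4 [756.9 -16.9  14.2] [array([110,  87,  67])]
150 267.5 4 [740.8 -16.7  14.6] [array([121,  95,  72])]
155 267.5 4 [725.2 -16.6  13.7] [array([121,  99,  77])]
156 [1, 0, 2, 2, 0, 0, 0, 2, 2, 0, 5, 10, 14, 0, 1, 0, -1, 3, -3, 5, -1]
158 [0, 0, 3, 0, 0, 3, 5, 3, -1, 0, 3, 14, 13, 3, -1, 6, 4, 2, 1, -5, 0]
160 [0, 5, 3, -3, -1, 0, 4, -1, 1, 2, 2, 16, 13, 2, 0, -1, 0, -1, -1, 0, 1]
162 [4, 4, 3, 1, 0, 3, 3, 0, -3, -1, 3, 9, 14, 5, 1, 0, 2, -2, 3, 0, 1]
164 [2, 2, 1, 2, 1, 0, 60, 61, 61, 58, 61, 60, 60, 3, -1, 2, 3, 0, 4, 1, 8]
166 [5, -3, 1, 1, 2, 61, 52, 47, 40, 42, 44, 49, 54, 61, 59, 0, 2, 0, 0, 1, 1]
168 [1, 4, -1, 0, 62, 49
[... 490 characters left out ...]
1, 7, 8, 5, 11, 48, 33, 0, 1, 2]
182 [0, 0, 59, 9, 7, 1, 7, 3, 4, 7, 3, 9, 7, 5, 7, 6, 61, 25, 0, -2, 4]
184 [2, 2, 60, 14, 7, 7, 0, 9, 8, 7, 3, 6, 4, 7, 6, 7, 60, 21, 1, -1, 0]
186 [2, 3, 4, 61, 6, 6, 7, 6, 6, 5, 4, 7, 3, 5, 7, 49, 2, 21, 2, 1, 3]
188 [0, 2, 1, 54, 8, 5, 5, 5, 7, 5, 6, 5, 5, 9, 5, 61, 26, 1, 3, 0, 5]
190 [1, 2, 0, 49, 57, 57, 5, 3, 8, 8, 4, 7, 3, 60, 62, -1, 18, 2, 3, 0, 0]
192 [-1, 1, 3, -3, 49, 48, 62, 65, 63, 7, 62, 65, 59, 46, 0, 21, 0, 2, 1, 0, 3]
194 [0, 0, 1, 4, 0, 39, 36, 35, 47, 48, 49, 36, 2, 2, 18, 1, 0, -1, 0, -2, 0]
196 [0, 2, -1, 0, 0, -2, -1, 37, 27, 28, 25, 21, 23, 0, 0, 2, 4, 4, -1, 0, 1]
198 [0, 1, 2, 2, 1, 1, 0, -1, 9, 0, 3, 0, 1, 0, 1, 2, 0, 0, -2, 0, 2]
```

```bash
cat > m.py <<'E'
from h import *
from scipy.optimize import least_squares
def fit(XY,r):
    c0=(XY.max(0)+XY.min(0))/2
    s=least_squares(lambda p:np.hypot(*(XY-p).T)-r,c0,loss="soft_l1",f_scale=1.5)
    rr=least_squares(lambda p:np.hypot(*(XY-p[:2]).T)-p[2],[*c0,r],loss="soft_l1",f_scale=1.5).x
    return s.x,rr
def disc(d,P,z0,z1,c,rad,zp,r):
    """outer outline of things with height in z0..z1 near c, cast onto plane zp"""
    m=((P[...,2]>z0)&(P[...,2]<z1)&(np.hypot(P[...,0]-c[0],P[...,1]-c[1])<rad)&(d["depth"]>0)).astype(np.uint8)
    m=cv2.morphologyEx(m,cv2.MORPH_CLOSE,np.ones((5,5)))
    n,l,s,_=cv2.connectedComponentsWithStats(m)
    m=(l==1+s[1:,4].argmax()).astype(np.uint8)
    k=8
    big=cv2.resize(m*255,None,fx=k,fy=k,interpolation=cv2.INTER_LINEAR)
    h=cv2.findContours((big>127).astype(np.uint8),cv2.RETR_EXTERNAL,cv2.CHAIN_APPROX_NONE)[0]
    h=max(h,key=len)[:,0,:]
    h=cv2.convexHull(h)[:,0,:]
    uv=(h+.5)/k-.5
    return fit(ray(d,uv[:,0],uv[:,1],zp)[:,:2],r)
E
python3 - <<'E'
from m import *
T={"tub_l":((622,-239),45,78,70,60),"tub_s":((640,4),38,68,60,46),"ins_l":((465,-250),36,60,50,66),"ins_s":((468,2),31,55,44,52),
"lid_l":((627,232),6,30,12,64),"lid_s":((437,238),6,30,12,50),"jar":((470,-400),80,110,95,42),"knob_l":((627,232),36,55,46,11),"knob_s":((437,238),36,55,46,11)}
for n in("top","side"):
    d=np.load(n+"0.npz");P=cloud(d)
    for k,(c,z0,z1,zp,r) in T.items():
        try:
            a,b=disc(d,P,z0,z1,c,r+30,zp,r);print(n,k,a.round(1),"free",b.round(1))
        except Exception as e: print(n,k,e)
    px=d["pixels"].astype(int)
    for k,zp in(("ins_l",40),("ins_s",34)):
        c=T[k][0];q=np.hypot(P[...,0]-c[0],P[...,1]-c[1])<(44 if k=="ins_l" else 31)
        g=px.sum(-1);hs=cv2.cvtColor(d["pixels"],cv2.COLOR_RGB2HSV)
        m=q&(hs[...,1]<70)&(hs[...,2]>90)
        v,u=np.where(m);X=ray(d,u,v,zp)[:,:2]
        rc=cv2.minAreaRect(X.astype(np.float32));w,vv=np.linalg.eigh(np.cov(X.T));e=vv[:,1]
        print(n,k,"bar",len(u),X.mean(0).round(1),np.degrees(np.arctan2(e[1],e[0])).round(1),rc)
E
```

```text
top tub_l [ 618.9 -236.4] free [ 617.2 -235.5   63. ]
top tub_s [ 6.411e+02 -3.000e-01] free [640.6   0.9  48.2]
top ins_l [ 462.5 -244.6] free [ 462.5 -244.6   66.7]
top ins_s [469.1  -0. ] free [469.    0.   52.7]
top lid_l [626.2 235.7] free [631.1 238.3  72.5]
top lid_s [435.9 239.6] free [435.6 241.6  55.8]
top jar [ 462.4 -444.8] free [ 462.3 -444.5   41.7]
top knob_l [627.5 232.7] free [626.7 232.3  12.2]
top knob_s [435.6 238.3] free [435.6 238.3  11.7]
top ins_l bar 129 [ 463.9 -246.7] 60.5 ((463.6899719238281, -247.1775360107422), (86.1782455444336, 11.996184349060059), 61.19926834106445)
top ins_s bar 92 [470.8  -0.6] 51.8 ((471.35888671875, -0.2063121795654297), (60.909645080566406, 12.259407043457031), 51.985328674316406)
side tub_l [ 613.  -248.6] free [ 613.4 -244.8   65.7]
side tub_s [639.6  -5.1] free [640.  -12.8  54.2]
side ins_l [ 461.7 -246.7] free [ 461.8 -246.7   66.7]
side ins_s [468.2  -2.5] free [468.1  -2.5  53.1]
side lid_l [626.2 230.1] free [627.  230.   66.8]
side lid_s [434.8 236.7] free [434.8 236.1  52.6]
side jar [ 461.4 -451.9] free [ 456.4 -449.3   37.2]
side knob_l [625.9 227.7] free [625.6 224.7  14.7]
side knob_s [434.1 231.3] free [434.1 231.3  13.7]
side ins_l bar 192 [ 460.7 -268.9] 78.2 ((473.637939453125, -271.7742614746094), (110.1656265258789, 65.74484252929688), 54.399105072021484)
side ins_s bar 58 [473.    1.5] 51.1 ((473.5531005859375, 1.0367317199707031), (54.55488967895508, 13.768318176269531), 50.26311111450195)
```

```bash
cat >> m.py <<'E'
def outline(d,m,zp,r):
    m=cv2.morphologyEx(m.astype(np.uint8),cv2.MORPH_CLOSE,np.ones((3,3)))
    n,l,s,_=cv2.connectedComponentsWithStats(m)
    m=(l==1+s[1:,4].argmax()).astype(np.uint8);k=8
    big=cv2.resize(m*255,None,fx=k,fy=k,interpolation=cv2.INTER_LINEAR)
    h=max(cv2.findContours((big>127).astype(np.uint8),cv2.RETR_EXTERNAL,cv2.CHAIN_APPROX_NONE)[0],key=len)
    h=cv2.convexHull(h)[:,0,:];uv=(h+.5)/k-.5
    return fit(ray(d,uv[:,0],uv[:,1],zp)[:,:2],r)
def blue(d):
    h=cv2.cvtColor(cv2.medianBlur(d["pixels"],3),cv2.COLOR_RGB2HSV)
    return (h[...,0]>95)&(h[...,0]<130)&(h[...,1]>70)
E
python3 - <<'E'
from m import *
for n in("top","side"):
    d=np.load(n+"0.npz");P=cloud(d);B=blue(d)
    near=lambda c,r:np.hypot(P[...,0]-c[0],P[...,1]-c[1])<r
    for k,c,zp,r in(("lid_l",(626,232),12,64),("lid_s",(435,238),12,50),("ins_l",(462,-245),50,66),("ins_s",(469,0),44,52)):
        a,b=outline(d,B&near(c,r+15)&(P[...,2]>(zp-14)),zp,r);print(n,k,a.round(1),b.round(1))
    for k,c,zp,r in(("tub_l",(619,-237),70,60),("tub_s",(641,0),60,46)):
        for dz in(6,4):
            a,b=outline(d,near(c,r+15)&(P[...,2]>zp-dz),zp,r);print(n,k,a.round(1),b.round(1))
E
```

```text
top lid_l [629.7 233.6] [629.5 233.5  62.6]
top lid_s [436.6 239.6] [436.8 239.6  48.8]
top ins_l [ 464.  -244.5] [ 464.  -244.5   65.1]
top ins_s [4.704e+02 2.000e-01] [4.704e+02 2.000e-01 5.110e+01]
top tub_l [ 618.9 -237. ] [ 618.8 -237.1   61. ]
top tub_l [ 619.3 -237.3] [ 619.2 -237.2   60.7]
top tub_s [6.421e+02 3.000e-01] [6.42e+02 5.00e-01 4.68e+01]
top tub_s [6.421e+02 3.000e-01] [6.42e+02 5.00e-01 4.67e+01]
side lid_l [627.9 230. ] [627.9 229.7  65.7]
side lid_s [435.6 235.6] [435.5 235.8  51.8]
side ins_l [ 462.3 -247. ] [ 462.3 -247.    66.1]
side ins_s [468.8  -2.9] [468.8  -2.9  52.3]
side tub_l [ 617.5 -241.2] [ 617.5 -240.5   61.6]
side tub_l [ 618.2 -240.1] [ 618.3 -239.9   61. ]
side tub_s [641.   -3.9] [640.4  -4.4  48.6]
side tub_s [640.9  -2.9] [640.3  -3.2  47.9]
```

```bash
python3 - <<'E'
from m import *
from workcell import ctrl
o=ctrl.get_obs();M=R.from_rotvec(o["orientation"]).as_matrix();print(M.round(3))
z=M[:,2];print("jaw yaw",np.degrees(np.arctan2(z[1],z[0])))
E
```

```text
[[ 0.933 -0.001  0.36 ]
 [-0.36  -0.001  0.933]
 [-0.    -1.    -0.001]]
jaw yaw 68.92519936912743
```

Call:
servo_tool:
  moves: "0.02 -0.05 0 0 0 -9; 0.045 -0.11 0 0 0 -19; 0.07 -0.17 0 0 0 -29; 0.095 -0.23 0 0 0 -39; 0.12 -0.29 0 0 0 -49; 0.145 -0.345 0 0 0 -59; 0.17 -0.4 0 0 0 -69; 0.19 -0.45 0 0 0 -79"
  hand: 185

```text
t: 1.1
ee_pos: [415.2, 131.3, 241.7]
orientation: [-1.117, 1.342, -1.342]
ft_force: [1.5, 0.5, -0.3]
width: 23.9
```

Call:
servo_tool:
  moves: "0.015 -0.04 -0.01 0 0 -9; 0.03 -0.08 -0.03 0 0 -18; 0.045 -0.115 -0.06 0 0 -25; 0.055 -0.134 -0.09 0 0 -28; 0.055 -0.1345 -0.1 0 0 -28; 0.055 -0.1345 -0.1 0 0 -28"

```text
t: 1.85
ee_pos: [468.8, -0.9, 141.2]
orientation: [-0.82, 1.681, -1.678]
ft_force: [0.1, 0.5, 0.0]
width: 24.2
```

```bash
python3 - <<'E'
from m import *
from workcell import ctrl
o=ctrl.get_obs();M=R.from_rotvec(o["orientation"]).as_matrix();z=M[:,2];print(o["ee_pos"],M[:,1].round(3),"jaw yaw",np.degrees(np.arctan2(z[1],z[0])),o["qpos"].round(2))
d=ctrl.get_image("side");cv2.imwrite("pics/s1.png",cv2.resize(d["pixels"][100:292,100:356,::-1],(768,576)))
E
```

```text
[468.84318946  -0.88650364 141.22018913] [-0.002  0.    -1.   ] jaw yaw -38.02780937507967 [-0.03  0.36  2.04  0.    0.75  0.64]
```

View pics/s1.png

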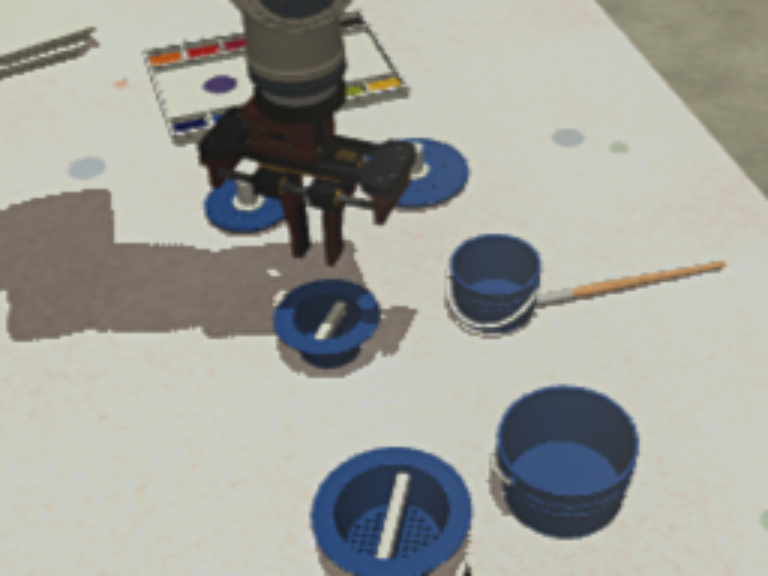

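The gripper hangs over the small insert, with fingertips at about (315,255) in the crop and the bar at (332,320). I'm descending onto it now.

Call:
servo_tool:
  moves: "0 0 -0.02; 0 0 -0.05; 0 0 -0.08; 0 0 -0.1; 0 0 -0.111; 0 0 -0.111"

```text
validation failed for argument at $.mo...
```

Call:
servo_tool:
  moves: "0 0 -0.02 0 0 0; 0 0 -0.05 0 0 0; 0 0 -0.08 0 0 0; 0 0 -0.1 0 0 0; 0 0 -0.111 0 0 0; 0 0 -0.111 0 0 0"

```text
t: 2.65
ee_pos: [469.8, -0.8, 30.9]
orientation: [-0.819, 1.679, -1.679]
ft_force: [0.3, -0.6, -0.6]
width: 24.2
```

Call:
servo_tool:
  moves: "0 0 0 0 0 0; 0 0 0 0 0 0; 0 0 0 0 0 0; 0 0 0 0 0 0"
  hand: 255

```text
t: 3.15
ee_pos: [470.3, -1.2, 31.5]
orientation: [-0.816, 1.679, -1.68]
ft_force: [-0.8, 1.6, 6.8]
width: 10.1
```

Call:
servo_tool:
  moves: "0 0 0.015 0 0 0; 0 0 0.04 0 0 0; 0 0 0.07 0 0 0; 0 0 0.1 0 0 0; 0 0 0.12 0 0 0; 0 0 0.12 0 0 0; 0 0 0.12 0 0 0"

```text
t: 4.03
ee_pos: [469.2, -1.3, 150.5]
orientation: [-0.818, 1.68, -1.68]
ft_force: [0.0, 0.3, -1.0]
width: 9.4
```

```bash
cat > look.py <<'E'
import sys
from m import *
from workcell import ctrl
o=ctrl.get_obs();M=R.from_rotvec(o["orientation"]).as_matrix();z=M[:,2];print(o["t"],o["ee_pos"].round(1),M[:,1].round(3),"jaw yaw",np.degrees(np.arctan2(z[1],z[0])).round(1),o["width"],o["ft_force"].round(1))
d=None
for n in("top","side"):
    d=ctrl.get_image(n);np.savez(n+sys.argv[1]+".npz",**d)
    a=[int(x) for x in sys.argv[2:6]] if n=="side" and len(sys.argv)>5 else [0,384,0,512]
    c=d["pixels"][a[0]:a[1],a[2]:a[3],::-1];s=min(768/c.shape[1],576/c.shape[0])
    cv2.imwrite(f"pics/{n}{sys.argv[1]}.png",cv2.resize(c,None,fx=s,fy=s))
E
python3 look.py 2 100 292 100 356
```

```text
4.025 [469.2  -1.3 150.5] [-0. -0. -1.] jaw yaw -38.1 9.364083447421214 [ 0.   0.3 -1. ]
```

View pics/side2.png

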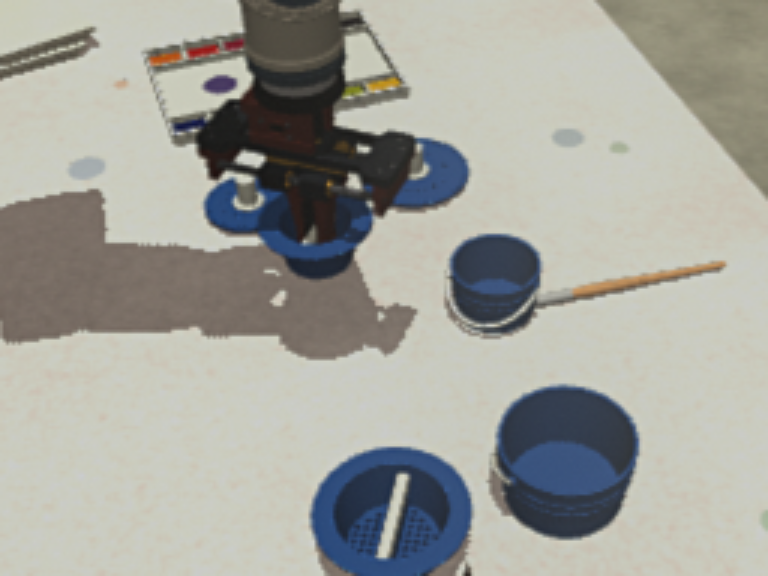

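Call:
servo_tool:
  moves: "0.02 0 0 0 0 0; 0.05 0 0 0 0 0; 0.085 0 0 0 0 0; 0.12 0 0 0 0 0; 0.15 0 0 0 0 0; 0.166 0 0 0 0 0; 0.172 0 0 0 0 0; 0.172 0 0 0 0 0"

```text
t: 5.12
ee_pos: [641.1, -1.3, 149.7]
orientation: [-0.819, 1.681, -1.679]
ft_force: [0.2, 0.3, -0.7]
width: 10.0
```

Call:
servo_tool:
  moves: "0 0 -0.02 0 0 0; 0 0 -0.04 0 0 0; 0 0 -0.055 0 0 0; 0 0 -0.065 0 0 0; 0 0 -0.065 0 0 0"

```text
t: 5.75
ee_pos: [641.0, -1.3, 84.5]
orientation: [-0.82, 1.681, -1.679]
ft_force: [-0.4, -0.5, -0.8]
width: 9.8
```

```bash
python3 look.py 3 120 264 170 362
```

```text
5.75 [641.   -1.3  84.5] [-0.002  0.    -1.   ] jaw yaw -38.1 9.815995868285853 [-0.4 -0.5 -0.8]
```

View pics/side3.png

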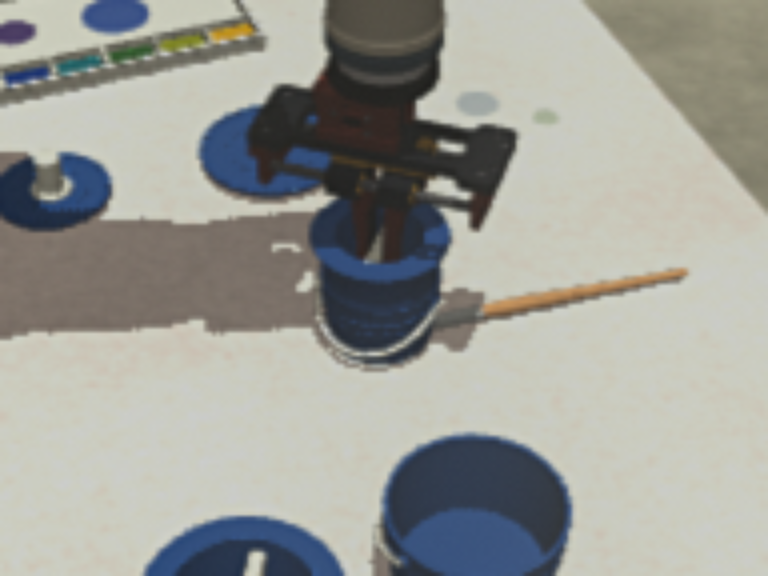

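View pics/top3.png

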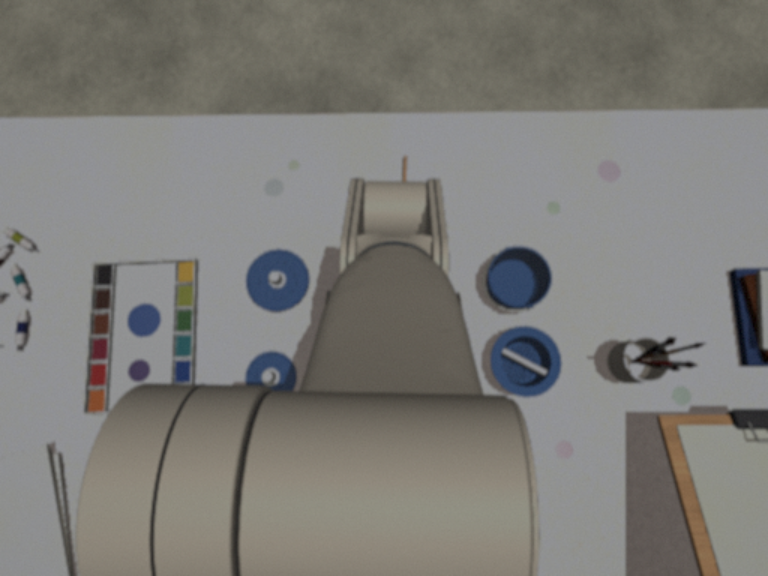

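Side view: the insert, with its flange at (380,235), is centred over the small tub and its foot is at the mouth. The arm hides it in the top view. I'm lowering it.

Call:
servo_tool:
  moves: "0 0 -0.01 0 0 0; 0 0 -0.02 0 0 0; 0 0 -0.028 0 0 0; 0 0 -0.032 0 0 0; 0 0 -0.034 0 0 0; 0 0 -0.034 0 0 0"

```text
t: 6.6
ee_pos: [641.8, -1.3, 51.7]
orientation: [-0.818, 1.68, -1.68]
ft_force: [-0.0, 0.3, -1.4]
width: 10.0
```

Call:
servo_tool:
  moves: "0 0 -0.001 0 0 0; 0 0 -0.002 0 0 0; 0 0 -0.002 0 0 0"

```text
t: 6.98
ee_pos: [642.0, -1.3, 50.9]
orientation: [-0.817, 1.679, -1.68]
ft_force: [-2.4, 0.1, 7.9]
width: 9.8
```

Call:
servo_tool:
  moves: "0 0 0 0 0 0; 0 0 0 0 0 0; 0 0 0 0 0 0"
  hand: 185

```text
t: 7.35
ee_pos: [641.7, -1.3, 49.6]
orientation: [-0.818, 1.68, -1.68]
ft_force: [-0.1, -0.1, 0.0]
width: 24.0
```

Call:
servo_tool:
  moves: "0 0 0.015 0 0 0; 0 0 0.04 0 0 0; 0 0 0.08 0 0 0; 0 0 0.12 0 0 0; 0 -0.04 0.12 0 0 0; -0.02 -0.09 0.12 0 0 3; -0.05 -0.14 0.12 0 0 6; -0.08 -0.18 0.12 0 0 9"

```text
t: 8.35
ee_pos: [561.0, -183.1, 170.8]
orientation: [-0.925, 1.57, -1.572]
ft_force: [0.8, 0.3, -0.4]
width: 24.2
```

```bash
python3 look.py 4 120 312 170 426
```

```text
8.35 [ 561.  -183.1  170.8] [ 0.001 -0.001 -1.   ] jaw yaw -29.0 24.173280541775085 [ 0.8  0.3 -0.4]
```

View pics/side4.png

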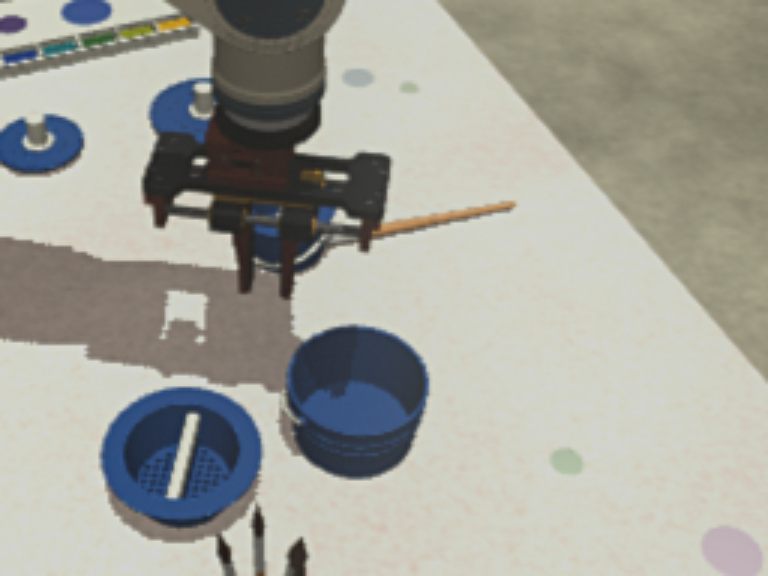

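The gripper is empty and the small insert sits behind it. Next is the large insert, with its bar at (183,455) in this crop.

Call:
servo_tool:
  moves: "-0.03 -0.02 0 0 0 0; -0.06 -0.04 0 0 0 0; -0.088 -0.056 -0.02 0 0 0; -0.098 -0.0625 -0.04 0 0 0; -0.098 -0.0625 -0.07 0 0 0; -0.098 -0.0625 -0.1 0 0 0; -0.098 -0.0625 -0.125 0 0 0; -0.098 -0.0625 -0.136 0 0 0"
  hand: 139

```text
t: 9.45
ee_pos: [464.0, -243.3, 33.1]
orientation: [-0.925, 1.573, -1.572]
ft_force: [0.2, -0.0, 0.5]
width: 40.4
```

Call:
servo_tool:
  moves: "0 0 0 0 0 0; 0 0 0 0 0 0; 0 0 0 0 0 0; 0 0 0 0 0 0; 0 0 0 0 0 0"
  hand: 255

```text
t: 10.07
ee_pos: [464.2, -244.1, 34.5]
orientation: [-0.924, 1.571, -1.573]
ft_force: [-0.6, 0.3, 7.0]
width: 9.9
```

Call:
servo_tool:
  moves: "0 0 0.015 0 0 0; 0 0 0.04 0 0 0; 0 0 0.07 0 0 0; 0 0 0.1 0 0 0; 0 0 0.12 0 0 0; 0 0 0.12 0 0 0; 0 0 0.12 0 0 0"

```text
t: 10.95
ee_pos: [463.2, -243.6, 153.3]
orientation: [-0.925, 1.573, -1.572]
ft_force: [-0.4, 0.0, -1.1]
width: 9.9
```

```bash
python3 look.py 5 120 312 170 426; python3 - <<'E'
from m import *
d=np.load("top5.npz");P=cloud(d);B=blue(d)
d=np.load("side5.npz");P=cloud(d);B=blue(d)
m=B&(np.hypot(P[...,0]-463,P[...,1]+246)<85)&(P[...,2]>155)
print(outline(d,m,168.5,66))
E
```

```text
10.95 [ 463.2 -243.6  153.3] [-0.001  0.    -1.   ] jaw yaw -29.1 9.850114363948165 [-0.4  0.  -1.1]
(array([ 460.63606146, -247.30854802]), array([ 460.3368504 , -248.00506146,   65.15783537]))
```

View pics/side5.png

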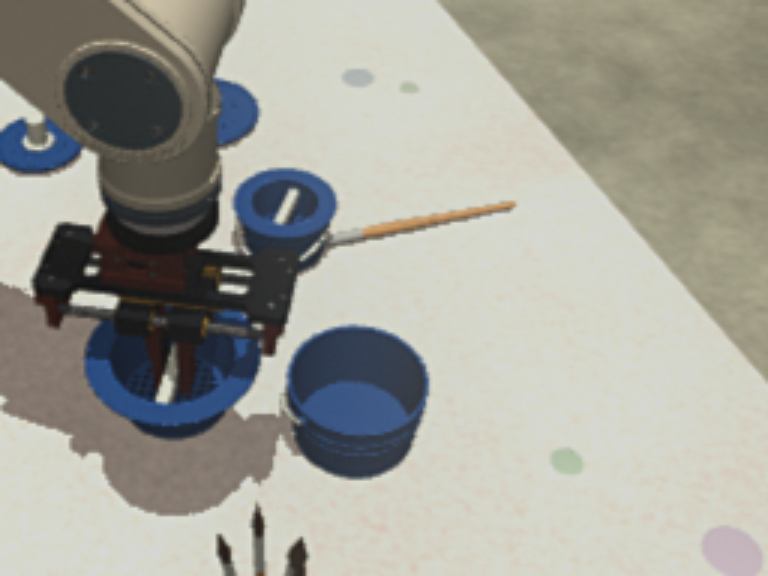

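View pics/top5.png

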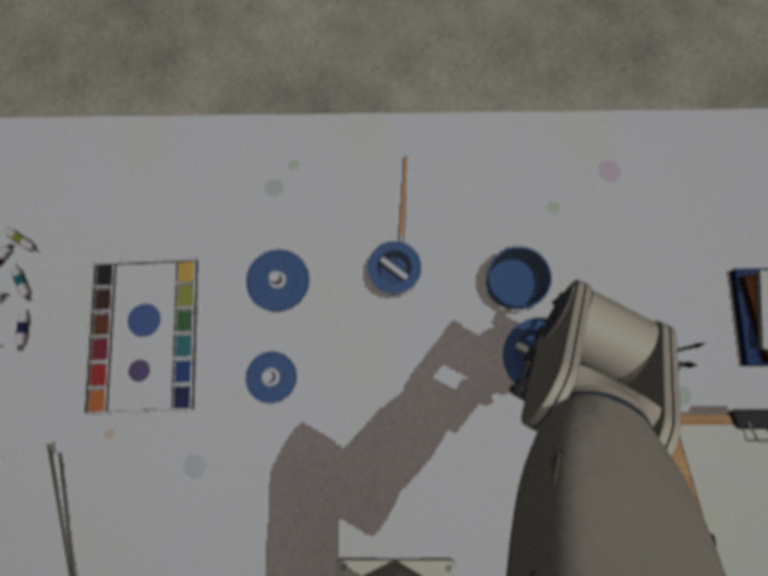

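Both views show the small insert seated in its tub, around (285,200) in the side crop, and the large insert held level. I'm moving it to the large tub.

Call:
servo_tool:
  moves: "0.02 0.001 0 0 0 0; 0.05 0.002 0 0 0 0; 0.085 0.003 0 0 0 0; 0.12 0.005 0 0 0 0; 0.145 0.006 0 0 0 0; 0.156 0.006 -0.01 0 0 0; 0.156 0.006 -0.03 0 0 0; 0.156 0.006 -0.05 0 0 0"

```text
t: 12.05
ee_pos: [617.9, -237.5, 101.2]
orientation: [-0.927, 1.575, -1.571]
ft_force: [-1.1, -0.0, -1.2]
width: 9.7
```

Call:
servo_tool:
  moves: "0 0 -0.005 0 0 0; 0 0 -0.01 0 0 0; 0 0 -0.01 0 0 0"

```text
t: 12.42
ee_pos: [619.6, -237.9, 93.8]
orientation: [-0.925, 1.572, -1.573]
ft_force: [0.4, 0.8, -1.4]
width: 9.8
```

```bash
python3 look.py 6 150 294 200 392; python3 - <<'E'
from m import *
d=np.load("side6.npz");P=cloud(d);B=blue(d)
m=B&(np.hypot(P[...,0]-619,P[...,1]+238)<85)&(P[...,2]>90)
print(outline(d,m,109,66))
E
```

```text
12.425 [ 619.6 -237.9   93.8] [ 0. -0. -1.] jaw yaw -29.1 9.818159280537314 [ 0.4  0.8 -1.4]
(array([ 617.07066638, -241.98407684]), array([ 616.62949143, -242.84323965,   64.90262208]))
```

View pics/side6.png

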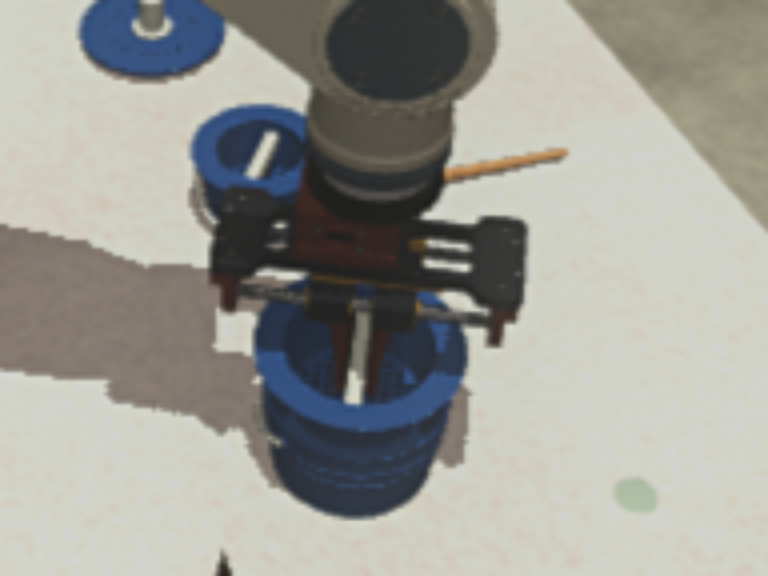

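Call:
servo_tool:
  moves: "0 0.001 -0.01 0 0 0; 0 0.001 -0.02 0 0 0; 0 0.001 -0.028 0 0 0; 0 0.001 -0.033 0 0 0; 0 0.001 -0.036 0 0 0; 0 0.001 -0.037 0 0 0; 0 0.001 -0.037 0 0 0"

```text
t: 13.4
ee_pos: [619.5, -236.7, 57.9]
orientation: [-0.925, 1.573, -1.572]
ft_force: [-4.5, 2.3, 7.9]
width: 9.7
```

Call:
servo_tool:
  moves: "0 0 0 0 0 0; 0 0 0 0 0 0; 0 0 0 0 0 0"
  hand: 150

```text
t: 13.78
ee_pos: [619.8, -236.8, 56.6]
orientation: [-0.925, 1.572, -1.572]
ft_force: [0.4, -0.2, 0.9]
width: 35.1
```

Call:
servo_tool:
  moves: "0 0 0.015 0 0 0; 0 0 0.04 0 0 0; 0 0 0.08 0 0 0; 0 0 0.12 0 0 0; -0.02 0.03 0.13 0 0 5; -0.05 0.08 0.14 0 0 13; -0.08 0.14 0.15 0 0 21; -0.11 0.2 0.15 0 0 29"

```text
t: 14.78
ee_pos: [513.8, -44.4, 208.3]
orientation: [-1.208, 1.205, -1.209]
ft_force: [-0.8, -0.6, -0.3]
width: 36.5
```

Call:
servo_tool:
  moves: "-0.01 0.05 0 0 0 8; -0.02 0.1 0 0 0 16; -0.03 0.15 0 0 0 24; -0.04 0.19 0 0 0 30; -0.05 0.22 0 0 0 36; -0.05 0.24 0 0 0 40; -0.05 0.25 0 0 0 40; -0.05 0.25 0 0 0 40"

```text
t: 15.78
ee_pos: [464.3, 204.6, 207.1]
orientation: [-1.46, 0.682, -0.683]
ft_force: [-0.7, -0.4, 0.3]
width: 36.2
```

```bash
python3 look.py 7 120 312 170 426; cat > chk.py <<'E'
import sys
from m import *
for n in("top","side"):
    d=np.load(n+sys.argv[1]+".npz");P=cloud(d);B=blue(d)
    near=lambda c,r:np.hypot(P[...,0]-c[0],P[...,1]-c[1])<r
    for k,c,zp,r in(("ins_l",(619,-238),73,66),("ins_s",(641,-1),63,52)):
        try:
            m=B&near(c,r+15)&(P[...,2]>(zp-8));a,b=outline(d,m,zp,r)
            w=B&near(a,r-4)&(P[...,2]>zp-10)&~near(a,r-13)
            X=P[w];A=np.c_[X[:,:2]-a,np.ones(len(X))];s=np.linalg.lstsq(A,X[:,2],rcond=None)[0]
            print(n,k,a.round(1),b.round(1),"z",s[2].round(1),"tilt deg",np.degrees(s[:2]).round(1),len(X))
        except Exception as e: print(n,k,e)
    for k,c,zp,r in(("lid_l",(628,231),12,64),("lid_s",(436,237),12,50)):
        try:
            a,b=outline(d,B&near(c,r+15)&(P[...,2]>(zp-10)),zp,r);print(n,k,a.round(1),b.round(1))
        except Exception as e: print(n,k,e)
E
python3 chk.py 7
```

```text
15.775 [464.3 204.6 207.1] [ 0.001  0.    -1.   ] jaw yaw 39.9 36.19357015911623 [-0.7 -0.4  0.3]
top ins_l [ 618.6 -236.7] [ 618.6 -236.7   65.3] z 74.6 tilt deg [ 0.1 -0.2] 402
top ins_s [642.6   0. ] [ 6.426e+02 -2.000e-01  5.090e+01] z 64.6 tilt deg [-0.   0.4] 283
top lid_l [628.6 234.5] [628.8 234.1  63.2]
top lid_s attempt to get argmax of an empty sequence
side ins_l [ 617.1 -239.5] [ 617.  -239.5   66.3] z 73.4 tilt deg [-0.2  0.1] 392
side ins_s [640.6  -3.6] [640.7  -3.5  52.5] z 63.2 tilt deg [0.  0.2] 192
side lid_l [627.8 230.1] [627.8 229.8  65.7]
side lid_s [435.7 235.3] [435.8 235.3  51.5]
```

View pics/side7.png

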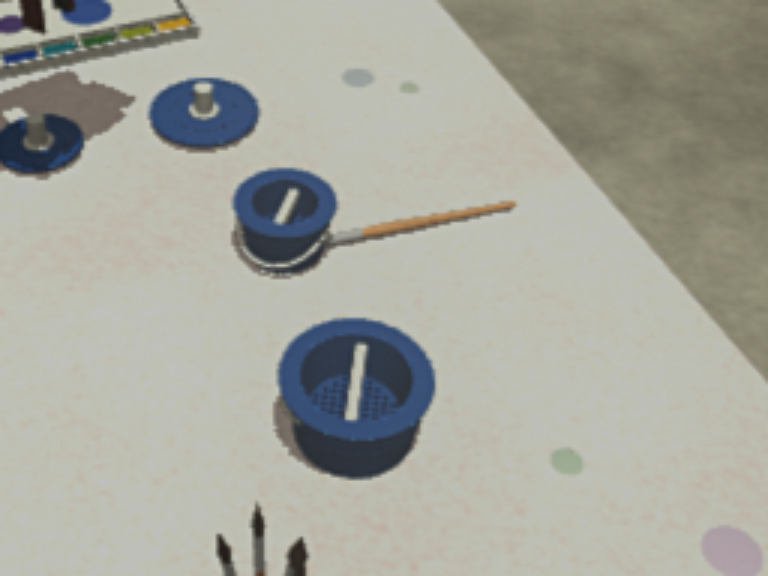

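View pics/top7.png

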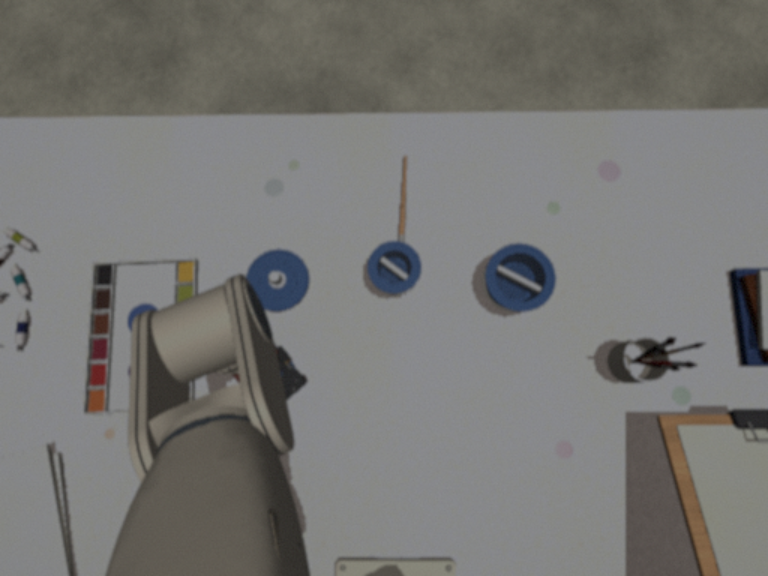

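Both views show the inserts seated and level: flange heights 73–75 and 63–65 mm, tilt under 0.5°. Now the small lid.

Call:
servo_tool:
  moves: "-0.01 0.01 -0.01 0 0 0; -0.02 0.025 -0.03 0 0 0; -0.028 0.033 -0.06 0 0 0; -0.028 0.033 -0.095 0 0 0; -0.028 0.033 -0.13 0 0 0; -0.028 0.033 -0.155 0 0 0; -0.028 0.033 -0.171 0 0 0; -0.028 0.033 -0.171 0 0 0"
  hand: 110

```text
t: 16.88
ee_pos: [435.1, 236.9, 34.6]
orientation: [-1.463, 0.684, -0.682]
ft_force: [-0.4, -0.5, 0.5]
width: 49.7
```

Call:
servo_tool:
  moves: "0 0 0 0 0 0; 0 0 0 0 0 0; 0 0 0 0 0 0; 0 0 0 0 0 0; 0 0 0 0 0 0"
  hand: 255

```text
t: 17.5
ee_pos: [436.7, 237.7, 36.2]
orientation: [-1.46, 0.682, -0.683]
ft_force: [0.2, -0.1, 7.7]
width: 21.5
```

Call:
servo_tool:
  moves: "0 0 0.015 0 0 0; 0 0 0.04 0 0 0; 0 0 0.07 0 0 0; 0 0 0.1 0 0 0; 0 0 0.12 0 0 0; 0 0 0.12 0 0 0; 0 0 0.12 0 0 0"

```text
t: 18.38
ee_pos: [435.6, 237.1, 155.2]
orientation: [-1.462, 0.683, -0.682]
ft_force: [-0.7, 0.7, -0.9]
width: 21.2
```

```bash
python3 look.py 8 60 252 120 376; python3 - <<'E'
from m import *
d=np.load("side8.npz");P=cloud(d);B=blue(d)
m=B&(np.hypot(P[...,0]-436,P[...,1]-238)<70)&(P[...,2]>110)
print(outline(d,m,132,50))
E
```

```text
18.375 [435.6 237.1 155.2] [-0.001 -0.    -1.   ] jaw yaw 39.9 21.19017037386415 [-0.7  0.7 -0.9]
(array([433.34098004, 231.38737928]), array([433.30812665, 231.60054638,  51.21184694]))
```

View pics/side8.png

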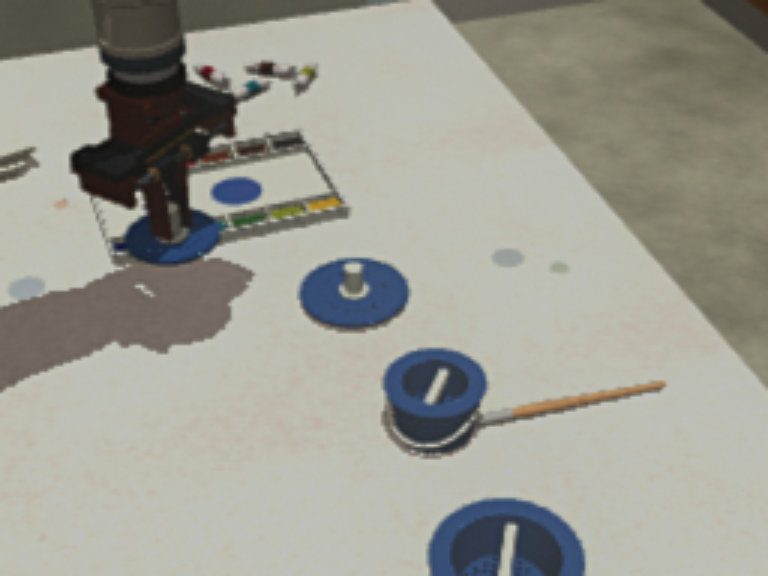

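The lid is held level at (170,235) in the crop. I'm carrying it to above the small tub.

Call:
servo_tool:
  moves: "0.012 -0.015 0 0 0 0; 0.04 -0.045 0 0 0 0; 0.075 -0.085 0 0 0 0; 0.11 -0.13 0 0 0 0; 0.15 -0.175 0 0 0 0; 0.18 -0.21 0 0 0 0; 0.2 -0.232 0 0 0 0; 0.206 -0.239 0 0 0 0"

```text
t: 19.48
ee_pos: [642.4, -3.0, 154.2]
orientation: [-1.461, 0.685, -0.683]
ft_force: [-0.2, 0.4, -0.3]
width: 21.7
```

Call:
servo_tool:
  moves: "0 0 -0.02 0 0 0; 0 0 -0.035 0 0 0; 0 0 -0.045 0 0 0; 0 0 -0.045 0 0 0; 0 0 -0.045 0 0 0"

```text
t: 20.1
ee_pos: [642.3, -1.3, 110.9]
orientation: [-1.461, 0.682, -0.682]
ft_force: [0.5, -1.2, 0.1]
width: 21.5
```

```bash
python3 look.py 9 120 264 170 362; python3 - <<'E'
from m import *
d=np.load("side9.npz");P=cloud(d);B=blue(d)
for zl in(72,76,80):
  m=B&(np.hypot(P[...,0]-641,P[...,1]+2)<70)&(P[...,2]>zl)
  print(outline(d,m,87,50))
E
```

```text
20.1 [642.3  -1.3 110.9] [ 0.001 -0.    -1.   ] jaw yaw 40.0 21.48392166519516 [ 0.5 -1.2  0.1]
(array([638.69731936,  -6.93035545]), array([638.67980582,  -6.6193013 ,  50.5628156 ]))
(array([638.69731936,  -6.93035545]), array([638.67980582,  -6.6193013 ,  50.5628156 ]))
(array([638.69731936,  -6.93035545]), array([638.67980582,  -6.6193013 ,  50.5628156 ]))
```

View pics/side9.png

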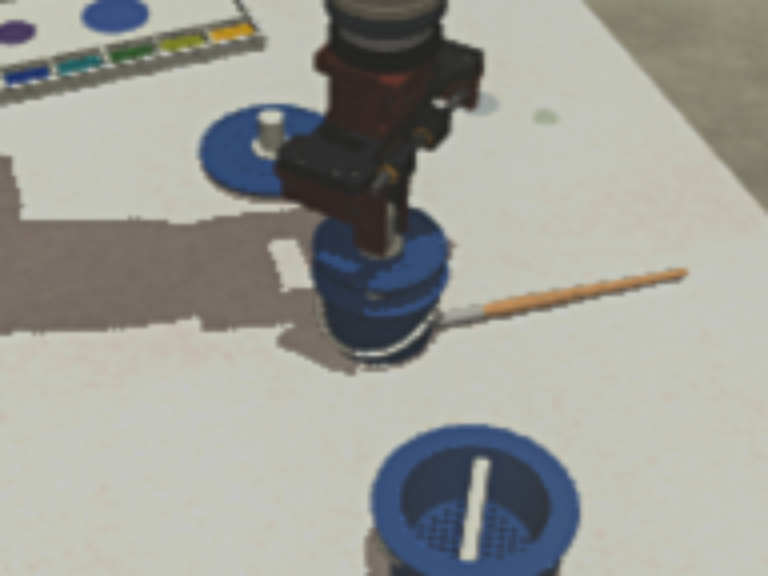

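```bash
python3 - <<'E'
from m import *
for n,c,zl in(("side9",(641,-2),78),("side8",(436,237),120),("side5",(463,-245),160),("side6",(619,-238),100)):
  d=np.load(n+".npz");P=cloud(d);B=cv2.erode(blue(d).astype(np.uint8),np.ones((3,3)))>0
  m=B&(np.hypot(P[...,0]-c[0],P[...,1]-c[1])<70)&(P[...,2]>zl)&(P[...,2]<zl+25)
  X=P[m];print(n,len(X),np.percentile(X[:,2],[10,50,90]).round(1),X.mean(0).round(1))
  A=np.c_[X[:,:2]-c,np.ones(len(X))];s=np.linalg.lstsq(A,X[:,2],rcond=None)[0];print(np.degrees(s[:2]).round(1),s[2])
E
```

```text
side9 321 [84.5 86.7 88.7] [635.6 -19.9  86.6]
[-0.1  0.1] 86.62014164031424
side8 204 [129.1 130.7 132.4] [432.6 221.4 130.6]
[-0.2 -0.4] 130.510689695148
side5 618 [166.8 168.4 170. ] [ 451.2 -270.8  168.3]
[-0.3 -0.6] 167.98353692292562
side6 492 [107.5 109.3 111.1] [ 603.8 -264.8  109.3]
[-0.3 -0.7] 108.85053865657912
```

```bash
python3 - <<'E'
from m import *
def lowarc(n,c,zl,zp,r):
  d=np.load(n+".npz");P=cloud(d);B=blue(d)
  m=(B&(np.hypot(P[...,0]-c[0],P[...,1]-c[1])<r+15)&(P[...,2]>zl)).astype(np.uint8)
  m=cv2.morphologyEx(m,cv2.MORPH_CLOSE,np.ones((3,3)))
  k=8;big=(cv2.resize(m*255,None,fx=k,fy=k,interpolation=cv2.INTER_LINEAR)>127).astype(np.uint8)
  h=max(cv2.findContours(big,cv2.RETR_EXTERNAL,cv2.CHAIN_APPROX_NONE)[0],key=len)[:,0,:]
  uv=(h+.5)/k-.5;X=ray(d,uv[:,0],uv[:,1],zp)[:,:2]
  X=X[X[:,1]<c[1]-8]
  s=least_squares(lambda p:np.hypot(*(X-p).T)-r,c,loss="soft_l1",f_scale=1).x
  print(n,s.round(1),np.abs(np.hypot(*(X-s).T)-r).mean().round(2),len(X))
lowarc("side9",(641,-2),78,86.4,51)
lowarc("side7",(641,-2),55,63,53)
lowarc("side8",(435,236),115,131,51)
lowarc("side7",(435,236),4,12,51)
E
```

```text
side9 [639.2  -2.2] 7.98 412
side7 [639.8  -1.5] 1.03 326
side8 [433.6 235.2] 8.56 370
side7 [435.3 237.2] 8.25 352
```

Lid and insert agree to about 1 mm in the side view. I'm lowering the lid.

Call:
servo_tool:
  moves: "0 0 -0.005 0 0 0; 0 0 -0.01 0 0 0; 0 0 -0.014 0 0 0; 0 0 -0.017 0 0 0; 0 0 -0.019 0 0 0; 0 0 -0.019 0 0 0"

```text
t: 20.95
ee_pos: [642.0, -1.7, 92.9]
orientation: [-1.461, 0.683, -0.682]
ft_force: [-6.1, -0.5, 11.8]
width: 21.6
```

```bash
python3 look.py 10 120 264 170 362
```

```text
20.95 [642.   -1.7  92.9] [-0. -0. -1.] jaw yaw 39.9 21.591930371251735 [-6.1 -0.5 11.8]
```

View pics/side10.png

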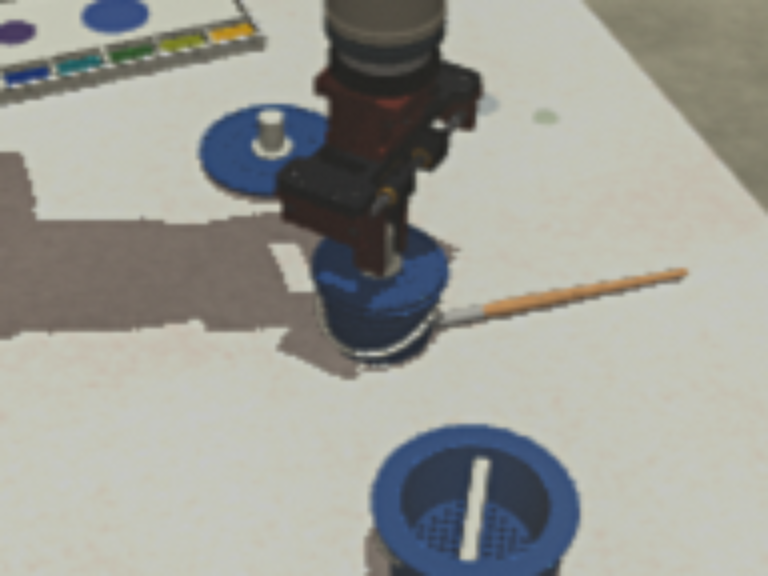

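The disc now sits on the flange with no gap at about (380,285). I'm releasing it and moving on to the large lid.

Call:
servo_tool:
  moves: "0 0 0 0 0 0; 0 0 0 0 0 0; 0 0 0 0 0 0; 0 0 0 0 0 0"
  hand: 130

```text
t: 21.55
ee_pos: [642.1, -1.6, 91.4]
orientation: [-1.461, 0.682, -0.682]
ft_force: [-0.1, 0.2, -0.8]
width: 43.2
```

Call:
servo_tool:
  moves: "0 0 0.015 0 0 0; 0 0 0.04 0 0 0; 0 0 0.07 0 0 0; 0 0.04 0.08 0 0 0; 0 0.09 0.08 0 0 0; -0.005 0.15 0.08 0 0 0; -0.014 0.2 0.06 0 0 0; -0.014 0.233 0.03 0 0 0"

```text
t: 22.55
ee_pos: [628.5, 234.2, 123.4]
orientation: [-1.459, 0.679, -0.683]
ft_force: [0.4, 0.4, 1.3]
width: 43.0
```

```bash
python3 look.py 11 60 252 120 376;  python3 - <<'E'
from m import *
for n in("side11","top11"):
  d=np.load(n+".npz");P=cloud(d);B=blue(d)
  near=lambda c,r:np.hypot(P[...,0]-c[0],P[...,1]-c[1])<r
  for k,c,zp,r in(("lid_s",(641,-2),68,50),("lid_l",(628,231),12,64)):
    try:
      a,b=outline(d,B&near(c,r+15)&(P[...,2]>zp-9),zp,r)
      w=B&near(a,r-4)&(P[...,2]>zp-9)&(P[...,2]<zp+12);X=P[w];s=np.linalg.lstsq(np.c_[X[:,:2]-a,np.ones(len(X))],X[:,2],rcond=None)[0]
      print(n,k,a.round(1),b.round(1),s[2].round(1),np.degrees(s[:2]).round(1))
    except Exception as e: print(n,k,e)
E
```

```text
22.55 [628.5 234.2 123.4] [ 0.003  0.001 -1.   ] jaw yaw 40.0 43.0043953578981 [0.4 0.4 1.3]
side11 lid_s [638.7  -8.2] [638.4  -6.5  53.6] 68.2 [0.1 1.1]
side11 lid_l [627.9 228.4] [628.1 228.4  65.2] 11.6 [ 0.  -0.1]
top11 lid_s [ 6.41e+02 -6.00e-01] [ 6.411e+02 -6.000e-01  5.040e+01] 70.1 [-0.1  0.1]
top11 lid_l [630.1 235.1] [629.9 230.3  60. ] 12.9 [-0.  -0.7]
```

View pics/side11.png

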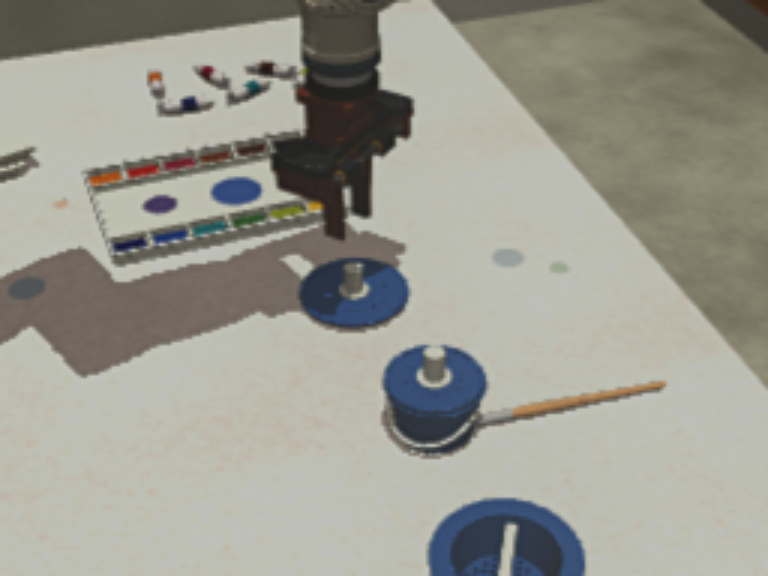

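Small lid seated: disc top 68–70 mm against 68 expected, and level. The gripper is above the large lid, whose knob is at (352,278).

Call:
servo_tool:
  moves: "0 0 -0.01 0 0 0; 0 0 -0.03 0 0 0; 0 0 -0.055 0 0 0; 0 0 -0.075 0 0 0; 0 0 -0.086 0 0 0; 0 0 -0.086 0 0 0; 0 0 -0.086 0 0 0"

```text
t: 23.52
ee_pos: [628.7, 231.5, 36.2]
orientation: [-1.46, 0.682, -0.683]
ft_force: [0.0, 0.2, 1.3]
width: 43.2
```

Call:
servo_tool:
  moves: "0 0 0 0 0 0; 0 0 0 0 0 0; 0 0 0 0 0 0; 0 0 0 0 0 0; 0 0 0 0 0 0"
  hand: 255

```text
t: 24.15
ee_pos: [628.6, 231.7, 36.2]
orientation: [-1.46, 0.682, -0.683]
ft_force: [0.1, 0.5, 4.4]
width: 21.4
```

Call:
servo_tool:
  moves: "0 0 0.015 0 0 0; 0 0 0.04 0 0 0; 0 0 0.07 0 0 0; 0 0 0.11 0 0 0; 0 0 0.15 0 0 0; 0 0 0.17 0 0 0; 0 0 0.17 0 0 0"

```text
t: 25.02
ee_pos: [628.6, 231.5, 206.9]
orientation: [-1.459, 0.681, -0.684]
ft_force: [0.5, -0.3, -1.2]
width: 21.5
```

```bash
python3 look.py 12 60 252 120 376
```

```text
25.025 [628.6 231.5 206.9] [ 0.002  0.001 -1.   ] jaw yaw 39.9 21.53482713739179 [ 0.5 -0.3 -1.2]
```

View pics/side12.png

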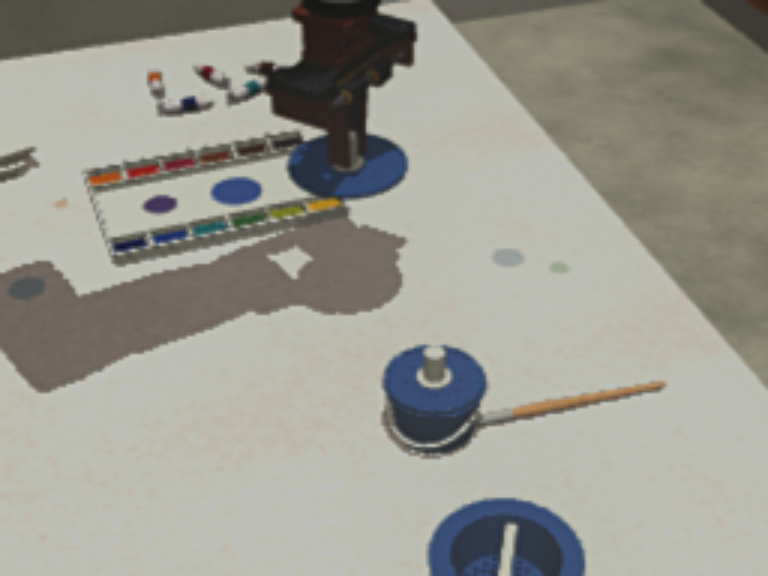

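Call:
servo_tool:
  moves: "0 -0.015 0 0 0 0; -0.001 -0.045 0 0 0 0; -0.002 -0.085 0 0 0 0; -0.003 -0.13 0 0 0 0; -0.004 -0.175 0 0 0 0; -0.005 -0.22 0 0 0 0; -0.006 -0.265 0 0 0 0; -0.007 -0.31 0 0 0 0"

```text
t: 26.12
ee_pos: [619.8, -80.8, 204.1]
orientation: [-1.462, 0.685, -0.681]
ft_force: [0.3, 0.2, -1.3]
width: 21.8
```

Call:
servo_tool:
  moves: "-0.001 -0.045 0 0 0 0; -0.002 -0.09 0 0 0 0; -0.003 -0.125 -0.01 0 0 0; -0.003 -0.15 -0.03 0 0 0; -0.003 -0.159 -0.055 0 0 0; -0.003 -0.159 -0.075 0 0 0; -0.003 -0.159 -0.085 0 0 0; -0.003 -0.159 -0.085 0 0 0"

```text
t: 27.12
ee_pos: [617.7, -236.7, 119.5]
orientation: [-1.461, 0.683, -0.68]
ft_force: [-1.5, -0.2, -0.8]
width: 21.2
```

```bash
python3 look.py 13 150 294 200 392;  python3 - <<'E'
from m import *
d=np.load("side13.npz");P=cloud(d);B=blue(d)
near=lambda c,r:np.hypot(P[...,0]-c[0],P[...,1]-c[1])<r
m=B&near((618,-240),85)&(P[...,2]>88);X=P[m];print(np.median(X[:,2]))
print(outline(d,m,np.median(X[:,2]),64))
E
```

```text
27.125 [ 617.7 -236.7  119.5] [-0.002  0.001 -1.   ] jaw yaw 40.0 21.21588908724545 [-1.5 -0.2 -0.8]
96.27991337980347
(array([ 615.27755084, -240.43479371]), array([ 615.27574931, -240.44426218,   63.98806835]))
```

View pics/side13.png

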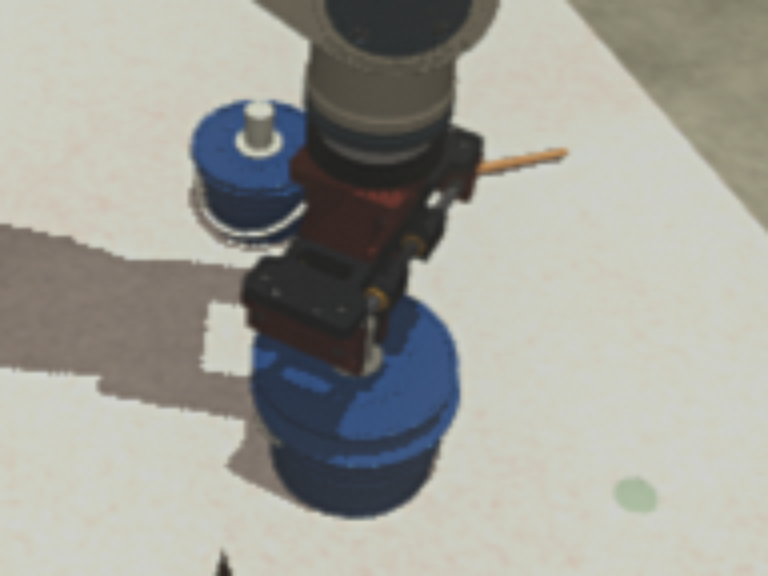

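Call:
servo_tool:
  moves: "0.0015 0.0005 -0.005 0 0 0; 0.0015 0.0005 -0.01 0 0 0; 0.0015 0.0005 -0.014 0 0 0; 0.0015 0.0005 -0.017 0 0 0; 0.0015 0.0005 -0.018 0 0 0; 0.0015 0.0005 -0.018 0 0 0"

```text
t: 27.98
ee_pos: [619.6, -237.1, 102.6]
orientation: [-1.461, 0.682, -0.683]
ft_force: [0.7, -0.1, -0.1]
width: 21.5
```

Call:
servo_tool:
  moves: "0 0 -0.001 0 0 0; 0 0 -0.0015 0 0 0; 0 0 -0.0015 0 0 0"

```text
t: 28.35
ee_pos: [619.8, -237.2, 102.5]
orientation: [-1.461, 0.682, -0.683]
ft_force: [-3.9, 0.9, 10.8]
width: 21.5
```

```bash
python3 look.py 14 150 294 200 392
```

```text
28.35 [ 619.8 -237.2  102.5] [ 0.001 -0.    -1.   ] jaw yaw 39.9 21.504120715488863 [-3.9  0.9 10.8]
```

View pics/side14.png

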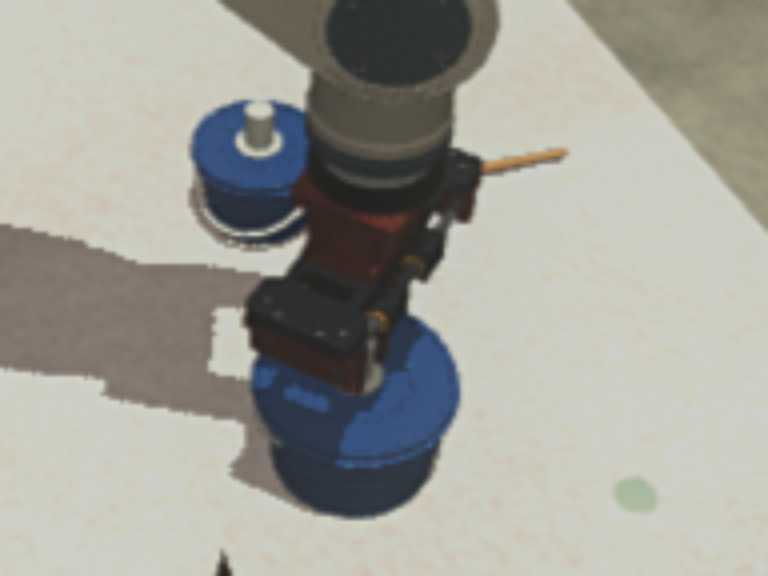

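The disc has met the flange, with 11 N contact at the expected height. I'm releasing and backing away.

Call:
servo_tool:
  moves: "0 0 0 0 0 0; 0 0 0 0 0 0; 0 0 0 0 0 0; 0 0 0 0 0 0"
  hand: 130

```text
t: 28.95
ee_pos: [619.6, -237.1, 100.9]
orientation: [-1.461, 0.682, -0.682]
ft_force: [-0.4, 0.0, -0.2]
width: 43.0
```

Call:
servo_tool:
  moves: "0 0 0.015 0 0 0; 0 0 0.04 0 0 0; 0 0 0.08 0 0 0; 0 0 0.12 0 0 0; -0.02 0.05 0.12 0 0 0; -0.05 0.11 0.12 0 0 0; -0.09 0.17 0.12 0 0 0; -0.12 0.23 0.12 0 0 0"

```text
t: 29.95
ee_pos: [507.2, -22.3, 222.2]
orientation: [-1.46, 0.682, -0.684]
ft_force: [0.6, 0.7, 0.1]
width: 43.0
```

Call:
servo_tool:
  moves: "-0.02 0.06 0 0 0 0; -0.04 0.12 0 0 0 0; -0.06 0.18 0 0 0 0; -0.08 0.23 0 0 0 0; -0.08 0.27 0 0 0 0; -0.08 0.29 0 0 0 0; -0.08 0.29 0 0 0 0"

```text
t: 30.82
ee_pos: [428.5, 266.9, 221.5]
orientation: [-1.461, 0.681, -0.682]
ft_force: [-0.5, 0.1, 0.8]
width: 43.3
```

```bash
python3 look.py 15 100 292 150 406;  python3 - <<'E'
from m import *
for n in("side15","top15"):
  d=np.load(n+".npz");P=cloud(d);B=blue(d)
  near=lambda c,r:np.hypot(P[...,0]-c[0],P[...,1]-c[1])<r
  for k,c,zp,r in(("lid_s",(641,-2),68,50),("lid_l",(618,-238),78,64)):
      a,b=outline(d,B&near(c,r+15)&(P[...,2]>zp-4),zp,r)
      w=B&near(a,r-6)&(P[...,2]>zp-8)&(P[...,2]<zp+10);X=P[w];s=np.linalg.lstsq(np.c_[X[:,:2]-a,np.ones(len(X))],X[:,2],rcond=None)[0]
      print(n,k,a.round(1),b.round(1),s[2].round(1),np.degrees(s[:2]).round(1))
# bystanders: image difference in top
a=np.load("top0.npz")["pixels"].astype(int);b=np.load("top15.npz")["pixels"].astype(int)
D=cv2.GaussianBlur(np.abs(a-b).max(-1).astype(np.uint8),(5,5),0)
for k,(v0,v1,u0,u1) in dict(palette=(170,280,55,135),jar=(220,260,395,475),brush=(100,160,255,280)).items(): print(k,D[v0:v1,u0:u1].max())
E
```

```text
30.825 [428.5 266.9 221.5] [ 0.001  0.    -1.   ] jaw yaw 40.0 43.27600961926361 [-0.5  0.1  0.8]
side15 lid_s [639.3  -4.5] [638.8  -4.4  52.3] 68.5 [-0.2  0.1]
side15 lid_l [ 617.3 -239.3] [ 616.7 -240.5   66.4] 78.2 [-0.1 -0.1]
top15 lid_s [ 6.411e+02 -3.000e-01] [ 6.412e+02 -3.000e-01  5.050e+01] 70.1 [-0.1 -0.1]
top15 lid_l [ 617.7 -235.5] [ 617.6 -235.5   64.8] 79.8 [0.  0.2]
palette 106
jar 8
brush 13
```

View pics/side15.png

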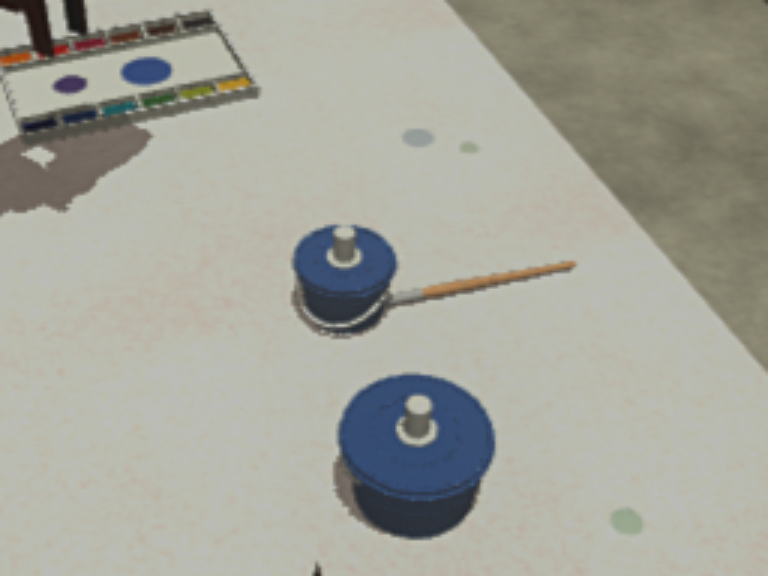

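View pics/top15.png

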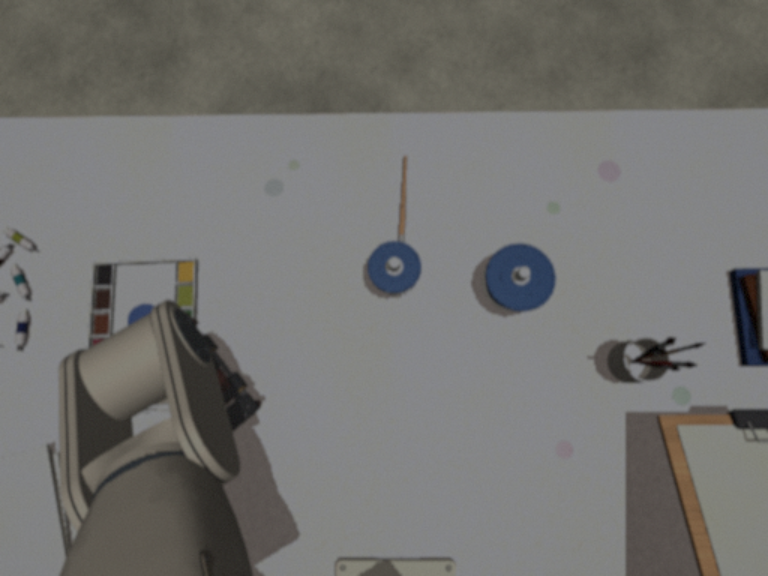

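Both views show both tubs closed with knobs up, at (395,265) and (520,272) in the top view, and both lids level. The jar and brush are unchanged. The palette difference comes from the arm covering it; its visible corners at (95,262) and (197,260) haven't moved. I'm handing in.

```bash
python3 -c "
from workcell import ctrl
print(ctrl.close_job())"
```

```text
the job is handed in; nothing more can be done
None
```

Both tubs are back together and the job is handed in at about 31 s. I hung the small insert, then the large one, then put on the small lid and the large lid, knobs up. The gripper ended clear of everything.

**Last checks**
- **Inserts:** before the lids went on, the flange tops were at 73–75 mm (large) and 63–65 mm (small), with tilt under 0.5°.
- **Lids:** the disc tops read 78.2 and 68.5 mm in the side view, against 78 and 68 expected, with tilt of 0.2° or less.
- **Forces:** the highest reported after any move was about 13 N, as the lids met the flanges.
- **Bystanders:** the jar and brush look the same before and after in the top view. The arm partly covered the palette in the last top picture, so I checked it only by its visible corners, which had not moved.

**Readings that disagreed**
- The two cameras differ by 2–4 mm in position, and the top camera reads about 1.6 mm high. I used averages, which is well inside the play.
- One side-view outline of the held small lid was off by 3 mm because the gripper hid part of it. A second fit, itself noisy, agreed to about 1 mm.
- From the start, the pictures show the brush's tip passing through the wall of the small tub, low down. It does not reach the insert, and I left it alone.

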